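# Key in a gift-wrapping order and ring for the wrapper

### The arm

A 7-joint arm with a two-finger parallel gripper is mounted at the origin on a cart in front of the work surface, level with it; the furniture and walls round the work are solid. World frame = base frame: x ahead of the robot, y to its left, z up, the work surface at z = 0. Lengths are in mm, angles in rad, forces in N, time in s.
With the tool pointing down it reaches from about 350 to 900 mm from the base axis. Payload 19.9 kg.
Tool frame: the origin (TCP) lies at the very end of the fingers, on their centre line; the grasp point (between the pads) lies 19 mm behind it; z points along the fingers, y is the line along which they close (so a half turn about z gives the same grasp; the last joint's range is limited). The gripper opens to 94 mm and grips with 3 to 60 N. Pads are 16 mm wide; open, the fingers measure 119 mm over their backs; the gripper's body (75 mm by 177 mm) begins 78 mm behind the grasp point.
Start: joints at [1.073, 0.417, -0.01, 1.614, 0.005, 1.111, -0.053], TCP at [275.664, -560.899, 205.425] pointing down, gripper open.
Joint ranges: [-2.81, 2.81], [-0.39, 2.02], [-1.27, 1.25], [0.06, 2.57], [-1.19, 4.33], [0.19, 2], [-2.82, 2.82]. Speed limits (rad/s): [1.89, 1.89, 2.39, 2.39, 3.01, 3.01, 3.01].

### API

Orientations are given as a rotation vector (axis times angle).
In Python, from cell import ctrl, optics gives the robot as it stands.
- The arm moves only by the shell command python3 -m jog 'ROWS'. ROWS is JSON, a list that holds one entry, the list of rows, each a list of 5 numbers: the finger opening in mm, from 0 to 94, then the shift along the tool's x, y, z in mm, then the turn about the tool's z in degrees. A call has 1 to 12 rows; each row shifts and turns the commanded pose from where the row before left it, along the tool's axes as they then stand; what a row does not reach is not made up. A row lasts 1/10 s, in which the tool goes at most 50 mm and 8.59 degrees, less where a joint would pass 70% of its speed; a pose out of reach is approached as far as the arm can. A call with a gripper value outside its range is refused whole. The fingers move at their own pace and stop on an object; the grip force is fixed at half the most. Time passes only in rows, so rows that do not move let the fingers close. It gives the time, the measured TCP pose, the force, the opening and the grip force at its end, in the units of the state.
- ctrl.get_state(): the state, without advancing time (a new reading comes with each control period).
- optics.read_camera(name): name is "side" or "top" or "wrist"; returns a dict with "pixels" (384x512x3 uint8, red, green, blue), "z_map" (384x512 float32, mm along the optical axis (not along the pixel's ray), 0 where there is no reading), "K" (3x3 intrinsics, pixels), "k1" (the pictures are not rectified: a ray, as slopes to the right and down, at radius r is drawn at 1 + k1 r^2 times it, then the intrinsics apply), "extrinsics" (4x4, takes a point from world to camera coordinates). Camera axes: x right, y up, looking along -z (the intrinsics and any distortion apply to the point x, -y, -z); pixel columns grow to the right and rows downward; lengths in mm; the calibration is good to about 2 mm. A picture is of the moment at which its call begins.
- ctrl.finish_job(): hands the job in; it is judged then, once.
The state is a dict: "time_s": time; "q": joint angles; "joint_vel": joint speeds; "effort": joint torques, N m; "tool_pos": TCP position; "eef_rot": TCP orientation; "force": force on the tool from outside, world axes, zero at the start; "torque": the same for the moment, N m; "opening": finger opening in mm; "grip_force": force on a finger pad.
Only numpy, scipy, OpenCV 4.12 (cv2) and the standard library are available. Lean on these libraries where they do the work, as an engineer would, in place of code of your own. Each camera call takes 0.05 s, during which the arm holds its last target. There are 200 camera calls.

### The job

Key in the gift-wrapping order with the fingertips: press the green key (paper) fully down first, then the yellow key (ribbon) fully down; both stay down by themselves. Then ring the counter bell by pressing the button on its top, and let it go. Press lightly, leave the blue key up, leave the pucks and the bell standing where they are without lifting them, and do not disturb the other things on the counter.

Things in the scene. Friction and masses are not known exactly. Their poses are not given: they have to be found in the camera images.
- puck_green: loose round white order puck, 72 mm in diameter, housing 24 mm high, 0.3 kg, with one round green key on top; origin at the centre of its underside, z up
- key_green (a joint): travel of the green key, m: 0 is up (unpressed), 0.008 is fully down at its stop; it moves straight down, resists with about 3 N of friction (its rubber cap gives 1 mm per 3 N besides, so a finger goes about 9 to 10 mm below the unpressed top to set it fully), has no spring and stays where it is left; from about 0.005 on it counts as set
- green_top (a point): centre of the top face of the green key (flat, 36 to 40 mm in diameter; 39 mm above the counter when up, 31 mm when fully down)
- puck_yellow: loose round white order puck, 72 mm in diameter, housing 24 mm high, 0.3 kg, with one round yellow key on top; origin at the centre of its underside, z up
- key_yellow (a joint): travel of the yellow key, m: 0 is up (unpressed), 0.008 is fully down at its stop; it moves straight down, resists with about 3 N of friction (its rubber cap gives 1 mm per 3 N besides, so a finger goes about 9 to 10 mm below the unpressed top to set it fully), has no spring and stays where it is left; from about 0.005 on it counts as set
- yellow_top (a point): centre of the top face of the yellow key (flat, 36 to 40 mm in diameter; 39 mm above the counter when up, 31 mm when fully down)
- puck_blue: loose round white order puck, 72 mm in diameter, housing 24 mm high, 0.3 kg, with one round blue key on top; origin at the centre of its underside, z up
- key_blue (a joint): travel of the blue key, m: 0 is up (unpressed), 0.008 is fully down at its stop; it moves straight down, resists with about 3 N of friction (its rubber cap gives 1 mm per 3 N besides, so a finger goes about 9 to 10 mm below the unpressed top to set it fully), has no spring and stays where it is left; from about 0.005 on it counts as set
- blue_top (a point): centre of the top face of the blue key (flat, 36 to 40 mm in diameter; 39 mm above the counter when up, 31 mm when fully down)
- bell: loose reception bell: black base 85 mm in diameter, chrome dome 47 mm high, brass button on top, 59 mm high in all, 0.24 kg; origin at the centre of its underside, z up
- bell_button (a joint): travel of the bell's button, m: 0 is up, 0.008 is fully down; moves straight down; a spring of 1.5 N per mm (12 N when fully down) returns it when it is let go; it rings from about 0.002 on, half-way is plenty
- bell_top (a point): centre of the top of the bell's button (14 mm in diameter, 59 mm above the counter when up)
- gold_spool: bystander: loose spool of gold ribbon, 60 mm in diameter, 20 mm high, amid the pucks; origin at the centre of its underside
- red_spool: bystander: loose spool of red ribbon, 68 mm in diameter, 26 mm high; origin at the centre of its underside
- tape: bystander: loose blue tape dispenser, 54 x 138 x 79 mm; origin at the centre of its underside
- terminal: bystander: loose dark payment terminal, 168 x 70 x 50 mm; origin at the centre of its underside
- pen: bystander: loose red pen, 132 mm long, 9 mm thick; origin at the centre of its underside
- bonbon: bystander: one loose chocolate, 27 mm wide, 22 mm high; origin at the centre of its underside
Mind the look-alikes: they are no part of the job. Leave any orange or turquoise look-alike of the puck_yellow alone.

How it is judged (in metres and radians):
On the way, in this order (a step that is already met when the one before it is completed fails the run):
1. the green key is down, while the yellow one is still up and the bell unrung (value of joint key_green above 0.005 m and value of joint key_yellow below 0.003 m and value of joint bell_button below 0.0015 m), for 0.1 s.
2. the yellow key is down too (value of joint each of key_green, key_yellow above 0.005 m), for 0.1 s.
3. the bell's button is pressed (value of joint bell_button above 0.002 m), for 0.02 s.
At the end, for the whole second after the job is handed in: Green and yellow keys down by more than 5 of their 8 mm, blue key less than 2 mm down, the bell's button up again; pucks and bell upright, at rest on the counter, within 40 mm of where they started; the other loose things within 30 mm of where they started (all of step 2 and value of joint key_blue below 0.002 m and value of joint bell_button below 0.001 m and distance of each of puck_green, puck_yellow, puck_blue, bell from where it was at the start of the episode below 0.04 m and angle between each of puck_green, puck_yellow, puck_blue, bell's own z axis and vertical below 0.1 rad and height (world z) of each of puck_green, puck_yellow, puck_blue, bell below 0.008 m and linear speed of each of puck_green, puck_yellow, puck_blue, bell below 0.02 m/s and distance of each of gold_spool, red_spool, tape, terminal, pen, bonbon from where it was at the start of the episode below 0.03 m); the robot touches nothing.
It fails at once if out of order: the yellow key is pressed (over 3 mm) before the green one is down, or the bell is pressed (over 1.5 mm) before the yellow key is down ((value of joint key_yellow above 0.003 m and value of joint key_green below 0.005 m) or (value of joint bell_button above 0.0015 m and value of joint key_yellow below 0.005 m)).
It fails at once if the blue key is pressed (value of joint key_blue above 0.003 m).
It fails at once if a puck or the bell is pressed hard (over 30 N) (contact force between any of the arm, the fingers and puck_green above 30 N or contact force between any of the arm, the fingers and puck_yellow above 30 N or contact force between any of the arm, the fingers and puck_blue above 30 N or contact force between any of the arm, the fingers and bell above 30 N).
It fails at once if a puck or the bell is lifted (over 15 mm) or tipped (height (world z) of any of puck_green, puck_yellow, puck_blue, bell above 0.015 m or angle between any of puck_green, puck_yellow, puck_blue, bell's own z axis and vertical above 0.25 rad).
It fails at once if another thing on the counter is disturbed (moved over 30 mm) (distance of any of gold_spool, red_spool, tape, terminal, pen, bonbon from where it was at the start of the episode above 0.03 m).
It also fails if it takes over 45 s, if anything falls off the work surface, if the arm or the gripper's body presses on something with over 40 N, if the wrist force passes 120 N, or if a joint passes its speed limit or range.

## Working session

There is one attempt and no reset: what is moved stays moved. The work goes in short steps, Python scripts to look and compute and a shell command to move; the robot and the scene stay as the last step left them, time stands still between calls to the robot, and variables do not carry over. Pictures are saved under pics/ and viewed, at most 10 in all, crops included, and the job is handed in when it is done.

```bash
mkdir -p pics; python3 - <<'E'
from cell import ctrl, optics
import cv2,numpy as np,pickle
s=ctrl.get_state();print({k:s[k] for k in('time_s','tool_pos','eef_rot','opening','force')})
ims={}
for n in('top','side'):
    c=optics.read_camera(n);ims[n]=c
    cv2.imwrite(f'pics/{n}0.png',c['pixels'][:,:,::-1])
pickle.dump(ims,open('ims.pkl','wb'))
E
```

```text
{'time_s': 0.0, 'tool_pos': array([ 275.48961716, -560.60057631,  204.85168714]), 'eef_rot': array([-3.05891946e+00, -7.11063508e-01,  5.49130983e-04]), 'opening': 94.14517788002571, 'force': array([-0.00374563,  0.28716948,  0.40490216])}
```

View pics/top0.png

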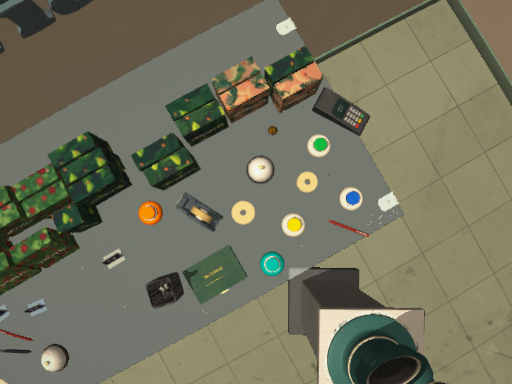

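View pics/side0.png

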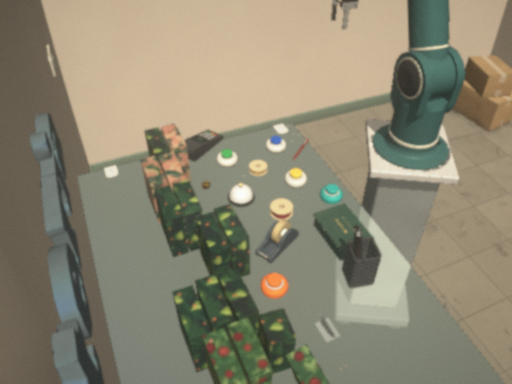

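Top view: the green key is at (318,145), the bell at (260,169) and the blue key at (351,198). Candidates for the yellow key are (292,225) yellow on a white housing, (150,212) orange and (272,264) turquoise; the first fits. A second pale dome at (54,357) is far off and lacks the bell's surroundings. I'll measure and confirm in a crop.

```bash
cat > h.py <<'E'
import numpy as np,cv2
from scipy.spatial.transform import Rotation as R
def world(c,u,v,z=None):
    K=c['K'];k=c['k1']
    p=cv2.undistortPoints(np.array([[[u,v]]],float),K,np.array([k,0,0,0.]))[0,0]
    E=np.linalg.inv(c['extrinsics']);d=E[:3,:3]@np.array([p[0],-p[1],-1])
    t=c['z_map'][int(round(v)),int(round(u))] if z is None else (z-E[2,3])/d[2]
    return E[:3,3]+t*d
def blob(c,lo,hi,box,):
    x0,y0,x1,y1=box
    h=cv2.cvtColor(c['pixels'],cv2.COLOR_RGB2HSV);m=cv2.inRange(h,lo,hi)
    k=np.zeros_like(m);k[y0:y1,x0:x1]=m[y0:y1,x0:x1]
    n,_,st,ce=cv2.connectedComponentsWithStats(k);i=1+st[1:,4].argmax();return ce[i],st[i]
def totool(s,dp): return R.from_rotvec(s['eef_rot']).inv().apply(dp)
E
python3 - <<'E'
import pickle;from h import *
ims=pickle.load(open('ims.pkl','rb'));c=ims['top']
for n,lo,hi,b in(('green',(45,120,60),(80,255,255),(300,130,336,162)),('yellow',(22,120,80),(35,255,255),(278,210,308,240)),('blue',(95,120,60),(125,255,255),(335,183,368,213))):
    ce,st=blob(c,lo,hi,b);print(n,ce,st,world(c,*ce),world(c,*ce,z=39))
for u,v in((260,169),(307,181),(243,212),(272,130),(343,110),(54,357),(200,212),(350,228)): print(u,v,world(c,u,v))
P=c['pixels'][90:250,170:390,::-1];cv2.imwrite('pics/crop.png',cv2.resize(P,None,fx=3.5,fy=3.5,interpolation=cv2.INTER_CUBIC))
from cell import ctrl
s=ctrl.get_state();print(R.from_rotvec(s['eef_rot']).as_matrix().round(3))
# bell top: highest depth pts
pts=np.array([[u,v,*world(c,u,v)] for u in range(245,276) for v in range(154,186)]);print(pts[pts[:,4].argsort()[-12:]].round(1))
E
```

```text
green [319.82575758 143.88636364] [314 138  13  13 132] [636.76509459 169.74869237  35.15585709] [636.01353556 170.36444982  39.        ]
yellow [293.81081081 224.17567568] [287 218  14  14 148] [398.52827196 244.74958556  40.05130248] [398.51811408 244.64865279  39.        ]
blue [352.41481481 197.61481481] [346 192  14  13 135] [478.96463894  73.46103584  37.89895942] [478.89882111  73.72931841  39.        ]
260 169 [557.23087723 345.75958647  44.07295857]
307 181 [529.37313426 202.09687696  -3.33243468]
243 212 [431.83007328 394.24825076  -3.62804705]
272 130 [678.84773728 311.6132803   21.50134867]
343 110 [740.94706812 100.52326418  36.41514468]
54 357 [ -9.02135396 941.92272216  39.89590607]
200 212 [427.89148677 512.77135717  78.25216967]
350 228 [389.66627868  73.34836831   8.5740745 ]
[[ 0.897  0.441 -0.001]
 [ 0.441 -0.897  0.001]
 [-0.    -0.001 -1.   ]]
[[ 261.   167.   561.5  343.1   56.8]
 [ 261.   165.   567.2  343.2   57.6]
 [ 260.   165.   567.1  346.1   58.1]
 [ 258.   167.   561.1  351.8   58.5]
 [ 260.   166.   564.1  346.    58.7]
 [ 259.   166.   564.   348.9   59. ]
 [ 261.   166.   564.1  343.2   59.1]
 [ 259.   168.   558.   348.8   60.3]
 [ 259.   165.   566.7  349.    60.4]
 [ 262.   161.   409.7  355.8 1196.6]
 [ 266.   162.   409.7  355.8 1196.6]
 [ 253.   165.   409.7  355.8 1196.6]]
```

View pics/crop.png

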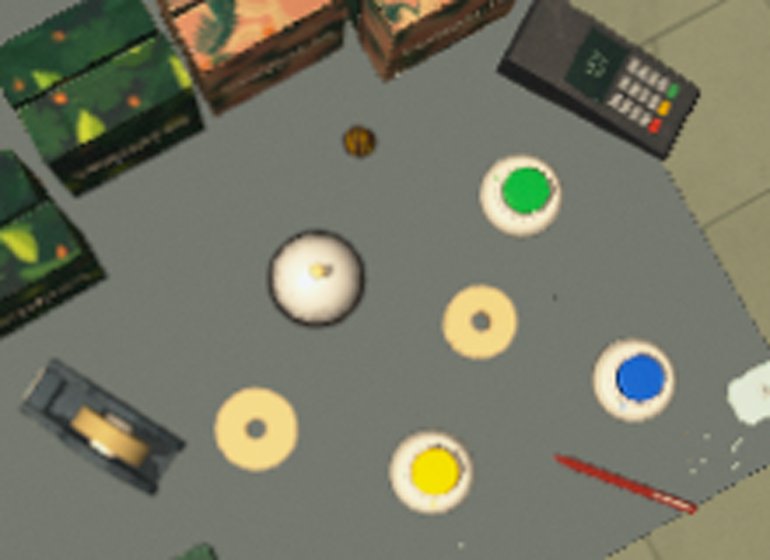

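The crop confirms it: green, yellow and blue keys sit on white housings, and the bell's brass button is at crop (319,270), i.e. px (260.8,166.7). I'll approach above green with the fingers closed.

```bash
python3 -m jog '[[[0,32,-25,0,0],[0,32,-25,0,0],[0,32,-25,0,0],[0,32,-25,0,0],[0,32,-25,0,0],[0,32,-25,0,0],[0,32,-25,0,0],[0,32,-25,0,0],[0,32,-25,0,0],[0,32,-25,0,0],[0,32,-25,0,0],[0,32,-25,0,0]]]'
python3 -m jog '[[[0,32,-25,0,0],[0,32,-25,0,0],[0,32,-25,0,0],[0,32,-25,0,0],[0,32,-25,0,0],[0,32,-25,0,0],[0,20,-15,0,0],[0,0,0,0,0],[0,0,0,0,0]]]'
python3 - <<'E'
from cell import ctrl,optics;from h import *
s=ctrl.get_state();print(s['q'],s['force'],s['opening'],s['tool_pos'])
c=optics.read_camera('wrist');cv2.imwrite('pics/w1.png',c['pixels'][:,:,::-1])
ce,st=blob(c,(45,120,60),(80,255,255),(0,0,512,384))
g=world(c,*ce,z=39);print(ce,st,world(c,*ce),g)
print(totool(s,np.array([*g[:2],50])-s['tool_pos']))
E
```

```text
time_s: 1.3
tool_pos: [488.3, -120.7, 205.4]
eef_rot: [-3.06, -0.711, 0.0]
force: [0.5, -0.6, 1.0]
opening: 2.0
grip_force: 0.0
time_s: 2.2
tool_pos: [605.2, 119.4, 204.8]
eef_rot: [-3.06, -0.712, 0.002]
force: [-0.5, -1.0, 0.1]
opening: 0.3
grip_force: 0.0
[ 0.05413194  0.43188918 -0.39734862  1.62392644  0.18042726  1.12332108
 -1.50225249] [-0.54117326 -0.97214271  0.05571556] 0.33889298716288924 [605.18423454 119.42224211 204.82940437]
[228.07214429 128.74248497] [211 111  35  36 998] [639.82277772 169.43612071  36.88091836] [640.06748523 169.35568961  39.        ]
[ 53.51454148 -29.33431649 154.78380581]
```

View pics/w1.png

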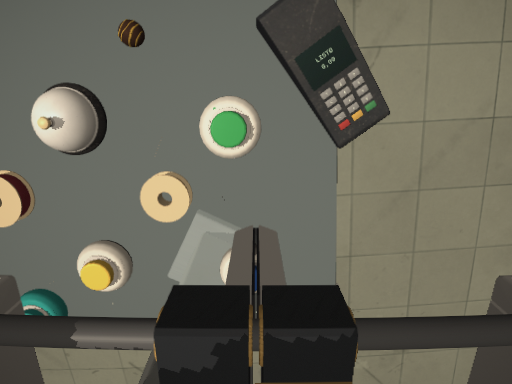

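Wrist view: green key at (228,129), bell button at (46,122), yellow at (97,276), plus a faint translucent patch near (205,250), whose height I check.

```bash
python3 - <<'E'
from cell import optics;from h import *
c=optics.read_camera('wrist')
for u,v in((205,215),(205,240),(190,270),(215,255),(225,222)): print(u,v,world(c,u,v).round(),c['pixels'][v,u])
ce,st=blob(c,(22,120,80),(35,255,255),(70,250,130,300));print('yel',ce,st,world(c,*ce,z=39))
print('bell',world(c,46,122.5,z=59),world(c,46,122))
import pickle
t=pickle.load(open('ims.pkl','rb'))['top'];print('bell top',world(t,260.8,166.7,z=59))
P=t['pixels'][150:230,285:385,::-1];S=pickle.load(open('ims.pkl','rb'))['side']['pixels'][120:190,220:320,::-1]
cv2.imwrite('pics/c2.png',np.hstack([cv2.resize(a,(400,300),interpolation=cv2.INTER_CUBIC) for a in(P,S)]))
E
```

```text
205 215 [522. 151.  -2.] [127 130 120]
205 240 [491. 137.  -1.] [140 142 131]
190 270 [440. 137.  -2.] [140 142 131]
215 255 [476. 116.  -2.] [140 142 131]
225 222 [525. 123.  -3.] [125 129 119]
yel [ 93.63903282 276.26770294] [ 80 264  29  26 579] [402.31992982 244.18372915  39.        ]
bell [567.09027599 338.84070047  59.        ] [566.45161185 340.8307922   55.74299281]
bell top [562.04149305 343.70291692  59.        ]
```

View pics/c2.png

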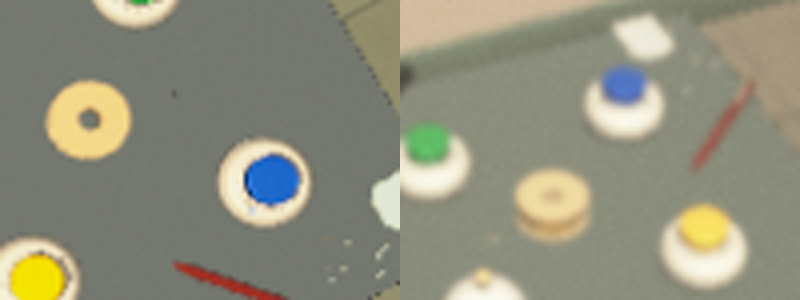

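The patch is a flat reflection (z≈0), so nothing is in the way. Green is at (638,170); I move over it and come down to about 50 mm.

```bash
python3 -m jog '[[[0,26,-15,20,0],[0,26,-16,20,0],[0,0,0,40,0],[0,0,0,40,0],[0,0,0,25,0],[0,0,0,10,0],[0,0,0,0,0],[0,0,0,0,0]]]'
```

```text
time_s: 3.1
tool_pos: [639.2, 169.9, 52.0]
eef_rot: [-3.06, -0.71, -0.003]
force: [-0.4, 0.3, 1.0]
opening: 0.2
grip_force: 0.0
```

```bash
python3 -m jog '[[[0,0,0,5,0],[0,0,0,4,0],[0,0,0,3,0],[0,0,0,2,0],[0,0,0,2,0],[0,0,0,0,0]]]'
```

```text
time_s: 3.7
tool_pos: [638.6, 170.0, 34.4]
eef_rot: [-3.06, -0.711, -0.0]
force: [-0.0, -0.7, 2.0]
opening: 0.7
grip_force: 1.1
```

```bash
python3 -m jog '[[[0,0,0,2,0],[0,0,0,1,0],[0,0,0,1,0],[0,0,0,0,0]]]'
```

```text
time_s: 4.1
tool_pos: [638.6, 170.0, 30.4]
eef_rot: [-3.06, -0.711, -0.0]
force: [1.4, -1.0, 2.2]
opening: 0.5
grip_force: 1.4
```

```bash
python3 -m jog '[[[0,0,0,1,0],[0,0,0,0,0]]]'
```

```text
time_s: 4.3
tool_pos: [638.6, 170.0, 29.5]
eef_rot: [3.06, 0.711, 0.0]
force: [1.4, -0.3, 5.1]
opening: 0.6
grip_force: 2.6
```

The force stepped up from 2.2 to 5.1 N, so the green key is at its stop. Next I rise, cross to yellow and check green by wrist camera.

```bash
python3 -m jog '[[[0,0,0,-15,0],[0,0,0,-40,0],[0,0,0,-45,0],[0,-30,-29,0,0],[0,-30,-29,0,0],[0,-30,-29,0,0],[0,-30,-29,0,0],[0,-30,-28,0,0],[0,-31,-28,0,0],[0,0,0,0,0],[0,0,0,0,0]]]'
python3 - <<'E'
from cell import ctrl,optics;from h import *
import pickle
s=ctrl.get_state();print(s['tool_pos'],s['force'],s['q'])
c=optics.read_camera('wrist');pickle.dump(c,open('w2.pkl','wb'));cv2.imwrite('pics/w2.png',c['pixels'][:,:,::-1])
E
```

```text
time_s: 5.4
tool_pos: [399.8, 244.9, 130.3]
eef_rot: [3.059, 0.713, 0.001]
force: [1.5, 0.2, 0.1]
opening: 0.3
grip_force: 0.0
[399.8290982  244.86188768 130.31690473] [1.54687745 0.16183969 0.11626039] [-0.1848556   0.26929752 -0.48990119  2.05044602  0.16698552  0.85852922
 -1.88191851]
```

View pics/w2.png

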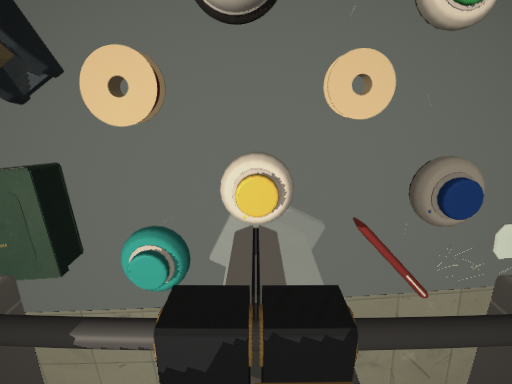

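The yellow key at (257,196) is in line with the closed fingertips at column 256. The turquoise look-alike at (152,265) is clear of them. I descend to yellow.

```bash
python3 -m jog '[[[0,0,0,40,0],[0,0,0,30,0],[0,0,0,10,0],[0,0,0,5,0],[0,0,0,4,0],[0,0,0,3,0],[0,0,0,2,0],[0,0,0,2,0],[0,0,0,2,0],[0,0,0,1,0],[0,0,0,0,0]]]'
```

```text
time_s: 6.55
tool_pos: [400.2, 244.7, 30.5]
eef_rot: [-3.06, -0.711, -0.0]
force: [2.7, 0.6, 2.7]
opening: 0.6
grip_force: 1.3
```

```bash
python3 -m jog '[[[0,0,0,1,0],[0,0,0,1,0],[0,0,0,0,0]]]'
```

```text
time_s: 6.85
tool_pos: [400.2, 244.8, 28.6]
eef_rot: [-3.06, -0.711, -0.0]
force: [1.8, 0.1, 8.4]
opening: 0.4
grip_force: 3.9
```

Yellow is at its stop (8.4 N). I rise and go most of the way to the bell, stopping short to measure its button.

```bash
python3 -m jog '[[[0,0,0,-15,0],[0,0,0,-40,0],[0,0,0,-45,0],[0,35,-4,-10,0],[0,35,-4,-10,0],[0,35,-4,0,0],[0,30,-2,0,0],[0,0,0,0,0],[0,0,0,0,0],[0,0,0,0,0]]]'
python3 - <<'E'
from cell import ctrl,optics;from h import *
import pickle
s=ctrl.get_state();print(s['tool_pos'],s['force'])
c=optics.read_camera('wrist');pickle.dump(c,open('w3.pkl','wb'));cv2.imwrite('pics/w3.png',c['pixels'][:,:,::-1])
E
```

```text
time_s: 7.85
tool_pos: [514.1, 316.3, 148.1]
eef_rot: [3.059, 0.712, -0.002]
force: [-0.6, -0.4, -1.1]
opening: 0.3
grip_force: 0.0
[514.14768303 316.28231773 148.14198944] [-0.57476243 -0.37411309 -1.05874555]
```

View pics/w3.png

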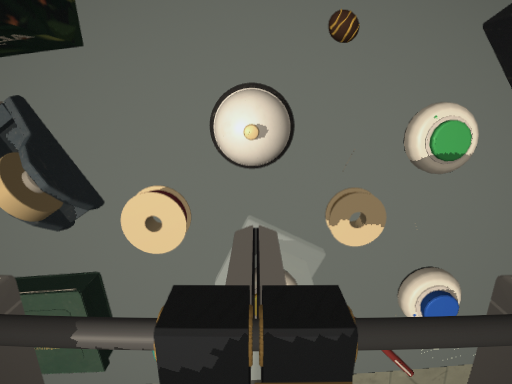

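The bell's button is at (251,132). The green key at (451,140) looks lower in its housing; its height is worked out below.

```bash
python3 - <<'E'
from cell import ctrl;from h import *
import pickle
s=ctrl.get_state();c=pickle.load(open('w3.pkl','rb'))
b=world(c,250.7,132,z=59);print(b,world(c,251,132))
zg=[world(c,u,v)[2] for u in range(443,460) for v in range(132,148)];print('green z',np.median(zg),'ref counter',np.median([world(c,u,v)[2] for u in range(380,395) for v in range(100,120)]),'blue',np.median([world(c,u,v)[2] for u in range(428,450) for v in range(297,312)]))
print(totool(s,[b[0]-s['tool_pos'][0],b[1]-s['tool_pos'][1],75-s['tool_pos'][2]]))
E
```

```text
[563.79910262 345.19539152  59.        ] [563.85123019 344.95205772  58.37643165]
green z 29.416204227422156 ref counter -1.6003921641929253 blue 37.075010014243446
[57.26764222 -4.17376243 73.31592857]
```

Green reads 31 mm above the counter, so it is fully down; blue is up. The bell button is at about (563.8,345).

```bash
python3 -m jog '[[[0,28,-2,0,0],[0,29,-2,0,0],[0,0,0,40,0],[0,0,0,25,0],[0,0,0,8,0],[0,0,0,4,0],[0,0,0,4,0],[0,0,0,0,0],[0,0,0,0,0]]]'
```

```text
time_s: 8.8
tool_pos: [564.9, 345.7, 68.5]
eef_rot: [-3.06, -0.711, -0.002]
force: [-0.6, 0.2, -0.5]
opening: 0.2
grip_force: 0.0
```

```bash
python3 -m jog '[[[0,0,0,3,0],[0,0,0,3,0],[0,0,0,3,0],[0,0,0,2,0],[0,0,0,0,0]]]'
```

```text
time_s: 9.3
tool_pos: [564.6, 345.5, 56.4]
eef_rot: [-3.06, -0.711, 0.0]
force: [-1.7, -0.7, 3.7]
opening: 0.7
grip_force: 2.2
```

```bash
python3 -m jog '[[[0,0,0,1,0],[0,0,0,1,0],[0,0,0,0,0]]]'
```

```text
time_s: 9.6
tool_pos: [564.6, 345.5, 54.7]
eef_rot: [-3.06, -0.711, -0.0]
force: [-2.0, -2.0, 6.5]
opening: 0.2
grip_force: 3.4
```

6.5 N is about 4.3 mm of button travel, so the bell rang. I let it go, back off and check.

```bash
python3 -m jog '[[[0,0,0,-10,0],[0,0,0,-40,0],[0,0,0,-45,0],[0,-30,0,-10,0],[0,-30,0,0,0],[0,0,0,0,0],[0,0,0,0,0],[0,0,0,0,0]]]'
python3 - <<'E'
from cell import optics;from h import *
import pickle
o=pickle.load(open('ims.pkl','rb'))['top'];c=optics.read_camera('wrist')
def q(n,lo,hi,b=(0,0,512,384)):
    ce,st=blob(c,lo,hi,b);u,v=map(int,ce)
    print(n,ce.round(),st[4],world(c,*ce,z=35).round(1),'z',np.median([world(c,u+i,v+j)[2] for i in range(-5,6) for j in range(-5,6)]).round(1))
q('green',(45,120,60),(80,255,255),(350,0,512,384));q('blue',(95,150,60),(125,255,255),(350,150,512,384))
cv2.imwrite('pics/w4.png',c['pixels'][:,:,::-1])
E
```

```text
time_s: 10.4
tool_pos: [511.2, 319.1, 159.6]
eef_rot: [-3.06, -0.711, -0.0]
force: [0.4, 0.9, 0.2]
opening: 0.4
grip_force: 0.0
green [447. 137.] 1194 [637.7 175.   35. ] z 29.4
blue [437. 300.] 916 [482.8  75.4  35. ] z 37.3
```

View pics/w4.png

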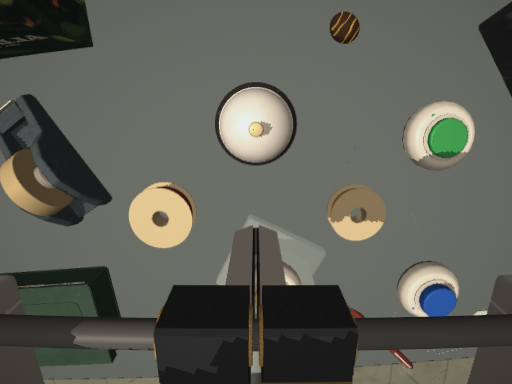

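The bell stands at (256,124) with its button up at (256,129). Green (447,137) is down, blue (437,300) is up, and the spools, tape and chocolate are in place. The arm is clear, so I hand in.

```bash
python3 -c "
from cell import ctrl;print(ctrl.finish_job())"
```

```text
the job is handed in; nothing more can be done
None
```

I pressed the green key, then the yellow key, to their stops, rang the bell and released it, then handed the job in at about 10.5 s. Blue stayed up, and nothing looked out of place in the last wrist picture, where yellow was hidden: its 8.4 N stop force is my only check that it is down.

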